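Lay a flask down in its tray and push it home

ROBOT

A 7-joint arm with a two-finger parallel gripper is mounted at the origin on a cart in front of the work surface, level with it; the furniture and walls round the work are solid. World frame = base frame: x ahead of the robot, y to its left, z up, the work surface at z = 0. Lengths are in m, angles in rad, forces in N, time in s.
With the tool pointing down it reaches from about 0.425 to 0.875 m from the base axis. Payload 4.7 kg.
Tool frame: the origin (TCP) lies on the centre line of the jaws, within the pads' length; the fingertips stand 14 mm ahead of it and the grasp point (between the pads) lies 5 mm behind it; z points along the fingers, x is the direction in which the jaws open and shut, and the axes are right-handed (so a half turn about z gives the same grasp; the last joint's range is limited). The gripper opens to 87 mm and grips with 3 to 60 N. Pads are 19 mm wide; open, the fingers measure 117 mm over their backs; the gripper's body (75 mm by 190 mm) begins 51 mm behind the grasp point.
Start: joints at [-1.272, 0.321, -0.07, 1.45, 0.023, 1.371, -0.057], TCP at [0.183, 0.624, 0.237] pointing down, gripper open.
Joint ranges: [-2.86, 2.86], [-0.3, 2.09], [-1.38, 1.24], [0.06, 2.45], [-1.56, 4.7], [0.09, 2.05], [-2.69, 2.69]. Speed limits (rad/s): [2.57, 2.57, 3.14, 3.14, 3.14, 3.14, 3.14].

INTERFACE

Orientations are given as a rotation vector (axis times angle).
In Python, from bench import ctrl gives the robot as it stands.
- The arm moves only by the tool drive_tool, never from a script. Its argument "rows" is a list that holds one entry, the list of rows, each a list of 5 numbers: the shift along the tool's x, y, z scaled (see below), then the turn about the tool's z scaled (see below), then the closure in counts, from 0 (fully open) to 255 (shut). In form: [[[dx, dy, dz, spin, jaw], ...]]. A call has 1 to 20 rows; each row is the pose to reach, as a shift and turn from the pose commanded when the call began, along the tool's axes at that moment, turning the shorter way round; what a row does not reach only later rows make up. The controller multiplies each number of a shift by 300 mm and each number of a turn by pi rad. A row lasts 1/8 s, in which the tool goes at most 62.5 mm and 10.7 degrees, less where a joint would pass 70% of its speed; a pose out of reach is approached as far as the arm can. A call with a number of a shift or a turn outside -1 to 1 is refused whole. A call with a gripper value outside its range is refused whole. The fingers move at their own pace and stop on an object; "grip_force" is the grip in N (left out, the last holds). Time passes only in rows, so rows that repeat a pose let the fingers close. It gives the time, the measured TCP pose, the force and the opening at its end, in the units of the state.
- ctrl.get_state(): the state, without advancing time (a new reading comes with each control period).
- ctrl.get_image(name): name is "side" or "top"; returns a dict with "img" (400x640x3 uint8, blue, green, red), "camera_matrix" (3x3 intrinsics, pixels), "R" (3x3) and "t" (3): a world point X has camera coordinates R X + t. Camera axes: x right, y down, z forward; pixel columns grow to the right and rows downward; lengths in m; the calibration is good to about 2 mm. A picture is of the moment at which its call begins. There is no depth.
- ctrl.close_job(): hands the job in, once; it reports no verdict.
The state is a dict: "time": time; "joint_positions": joint angles; "qd": joint speeds; "joint_torque": joint torques, N m; "position": TCP position; "tool_rot": TCP orientation; "ft_force": force on the tool from outside, world axes, zero at the start; "torque": the same for the moment, N m; "grip_width": opening from 0.0 (shut) to 1.0 (fully open).
Only numpy, scipy, OpenCV 4.12 (cv2) and the standard library are available. Lean on these libraries where they do the work, as an engineer would, in place of code of your own. Each camera call takes 0.05 s, during which the arm holds its last target.

TASK

Tip the white-capped flask over by pushing it with the fingers, so that it lies on its flat side along the metal tray it stands in, cap towards the stop plate at the tray's closed end; then push it along the tray until it rests against the stop. Do not grasp or lift the flask, and leave the small vials and the bottle behind the tray standing where they are.

Things in the scene. Friction and masses are not known exactly. Their poses are not given: they have to be found in the camera images.
- flask: squat translucent flask with a printed label and a white screw cap, empty, 60 to 130 g, upright in the open end of the tray, a flat side facing the stop. Body 47 mm thick (own x), 68 mm wide (own y), 102 mm high; round 43 mm cap up to 109 mm. Origin: centre of the underside; z from base to cap. Topples over its 47 mm side beyond some 25 degrees of lean; lying flat it is 47 mm thick
- flask_top (a point): centre of the top of the flask's cap, 109 mm from the underside
- flask_mid (a point): point on the flask's axis half-way along it, 55 mm from the underside
- tray: shallow straight aluminium tray fixed to the bench, with a black rubber floor: 210 mm long (its x, which points from the open end to the stop plate), 100 mm wide (its y), 90 mm between its 18 mm high side walls. It lies across the bench front, its stop to the right, at a slant; an upright panel of the hood stands 12 cm or more beyond the open end. Origin at the centre of its underside; its floor is 6 mm above the bench
- tray_stop (a point): centre of the rubber face of the stop plate that closes one end of the tray (the plate is 44 mm high, and its rubber face is 97 mm from the tray's origin along the tray's x). Behind the tray, 6 cm or more from its middle, a hood visor hangs 0.47 m above the bench: keep the hand and wrist in front of it
- blue_vial: small glass vial with a dark blue cap, 30 mm across, 58 mm high, standing close behind the tray; origin at the centre of its underside
- amber_vial: amber vial with a grey cap, 37 mm across, 75 mm high, standing close behind the tray; origin at the centre of its underside
- amber_bottle: small amber bottle with a neck, 38 mm across, 87 mm high, standing close behind the tray; origin at the centre of its underside
- clear_vial: small clear vial with a grey cap, 27 mm across, 52 mm high, standing close behind the tray; origin at the centre of its underside
Things that resemble listed ones, but are neither listed nor needed, are in the scene too. What is shaped like the blue_vial but red or turquoise is not meant.

How it is judged:
At the end, for the whole second after the job is handed in: the flask lies at rest on its flat side on the tray floor (within 10 degrees), along the tray (within 8 degrees), cap foremost, the cap's top within 6 mm of the stop; the vials and the bottle behind the tray stand within 20 mm of where they stood (angle between flask's own z axis and vertical between 1.4 and 1.7 rad and angle between the x axis of flask and the z axis of tray, either way round below 0.17 rad and angle between the z axis of flask and the x axis of tray, either way round below 0.15 rad and x of flask_top in the frame of tray between 0.091 and 0.105 m and y of flask_mid in the frame of tray between -0.025 and 0.025 m and height (world z) of flask_mid below 0.045 m and linear speed of flask below 0.01 m/s and angular speed of flask below 0.1 rad/s and distance of each of blue_vial, amber_vial, amber_bottle, clear_vial from where it was at the start of the episode below 0.02 m and angle between each of blue_vial, amber_vial, amber_bottle, clear_vial's own z axis and vertical below 0.2 rad); the robot touches nothing.
It fails at once if the flask is lifted (its base, or when it lies its middle, rises well clear of the tray) (height (world z) of flask above 0.06 m or height (world z) of flask_mid above 0.095 m or (angle between flask's own z axis and vertical above 1.3 rad and height (world z) of flask_mid above 0.065 m)).
It fails at once if a vial or the bottle behind the tray is shoved away or knocked over (distance of any of blue_vial, amber_vial, amber_bottle, clear_vial from where it was at the start of the episode above 0.03 m or angle between any of blue_vial, amber_vial, amber_bottle, clear_vial's own z axis and vertical above 0.5 rad).
It also fails if it takes over 32 s, if anything falls off the work surface, if the arm or the gripper's body presses on something with over 40 N, if the wrist force passes 120 N, or if a joint passes its speed limit or range.

## Working session

There is one attempt and no reset: what is moved stays moved. The work goes in short steps, Python scripts to look and compute and a tool call to move; the robot and the scene stay as the last step left them, time stands still between calls to the robot, and variables do not carry over. Pictures are saved under pics/ and viewed, and the job is handed in when it is done.

Besides the shell and the picture viewer there is one more tool, called after "Emit:" as name([rows], argument=value, ...), one row to a line, values as JSON. drive_tool: Moves the arm, as the interface text tells. Its arguments: {"type":"object","properties":{"rows":{"type":"array"},"grip_force":{"type":"number"}},"required":["rows"]}

```bash
mkdir -p pics; ls
cat > h.py <<'E'
import numpy as np,cv2
from bench import ctrl
from scipy.spatial.transform import Rotation as Ro
def ray(im,u,v):
    K=np.array(im["camera_matrix"]);R=np.array(im["R"]);t=np.array(im["t"])
    d=R.T@np.linalg.solve(K,[u,v,1.]);return -R.T@t,d
def onz(im,u,v,z):
    c,d=ray(im,u,v);return c+d*(z-c[2])/d[2]
def proj(im,X):
    K=np.array(im["camera_matrix"]);p=K@(np.array(im["R"])@np.array(X)+np.array(im["t"]));return p[:2]/p[2]
def tri(a,pa,b,pb):
    c1,d1=ray(a,*pa);c2,d2=ray(b,*pb);s=np.linalg.lstsq(np.c_[d1,-d2],c2-c1,rcond=None)[0]
    p,q=c1+s[0]*d1,c2+s[1]*d2;return (p+q)/2,np.linalg.norm(p-q)
E
python3 - <<'E'
from h import *
import pickle
s=ctrl.get_state();print(s)
for n in("side","top"):
    im=ctrl.get_image(n);cv2.imwrite(f"pics/{n}0.png",im["img"]);pickle.dump(im,open(n+"0.pkl","wb"))
    print(n,np.round(ray(im,320,200),3))
E
```

```text
pics
{'time': 0.0, 'joint_positions': array([-1.27192527,  0.3218199 , -0.0700827 ,  1.45169997,  0.02256683,
        1.37080799, -0.05689291]), 'qd': array([ 1.51800931e-03, -5.19437574e-04, -3.43008486e-05, -3.38681730e-04,
        1.52424037e-03,  2.55248941e-03, -9.33032934e-04]), 'joint_torque': array([ 6.76573363e-04, -4.91301906e+01, -4.03652675e-01, -3.12525272e+01,
       -6.38778205e-02,  4.42644081e-02,  2.23811849e-04]), 'position': array([0.18249419, 0.62328885, 0.23545095]), 'tool_rot': array([ 2.51318741e+00,  1.88303129e+00, -2.38251647e-03]), 'ft_force': array([0.04622252, 0.8226352 , 0.32455346]), 'torque': array([ 0.01238378, -0.00577079,  0.02681696]), 'grip_width': 1.0025257251460324}
side [[ 0.401 -0.902  0.791]
 [ 0.159  0.566 -0.809]]
top [[ 0.436 -0.407  0.956]
 [ 0.086 -0.019 -0.996]]
```

View pics/side0.png

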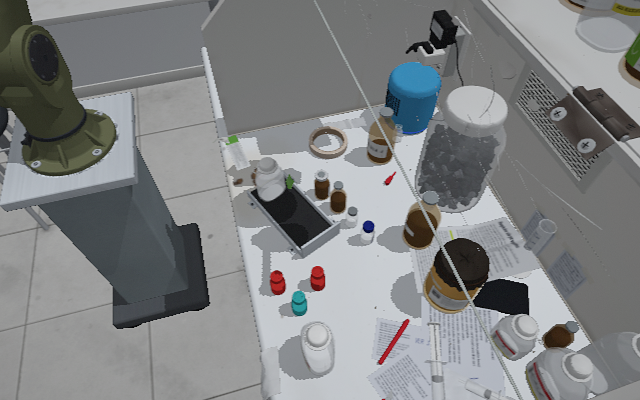

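View pics/top0.png

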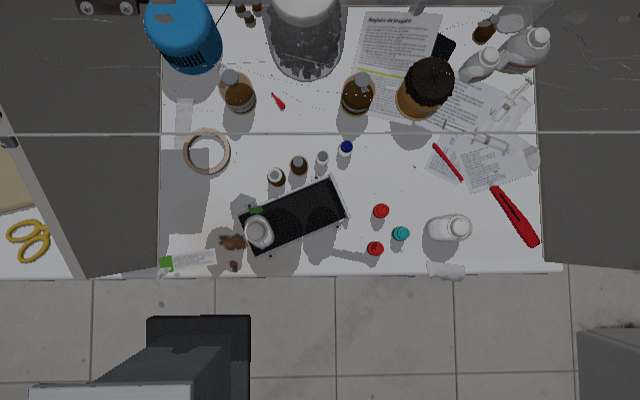

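Run:
```python
import cv2
a=cv2.imread("pics/side0.png")[140:265,225:385];cv2.imwrite("pics/sc.png",cv2.resize(a,None,fx=5,fy=4.8*5/4.8*0.95,interpolation=cv2.INTER_CUBIC)[:600])
a=cv2.imread("pics/top0.png")[135:275,210:370];cv2.imwrite("pics/tc.png",cv2.resize(a,None,fx=4.25,fy=4.25,interpolation=cv2.INTER_CUBIC))
```

```text
(no output)
```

View pics/sc.png

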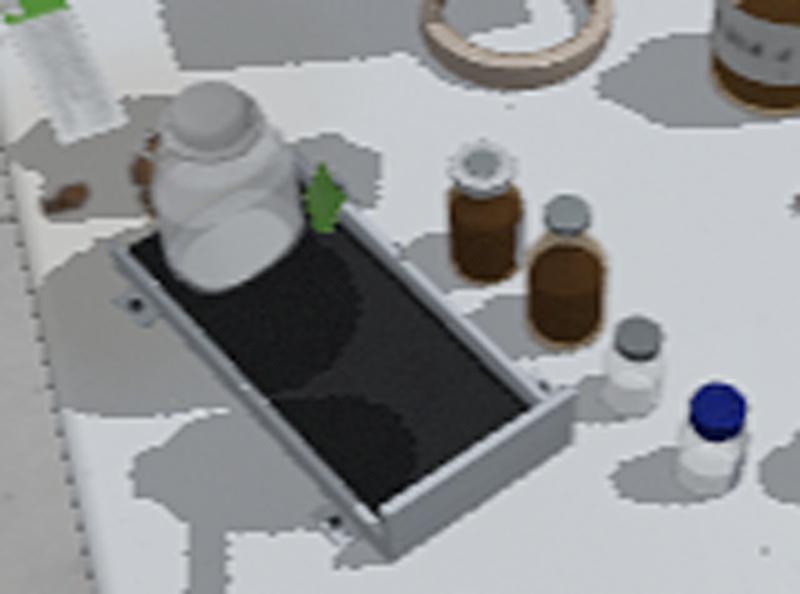

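View pics/tc.png

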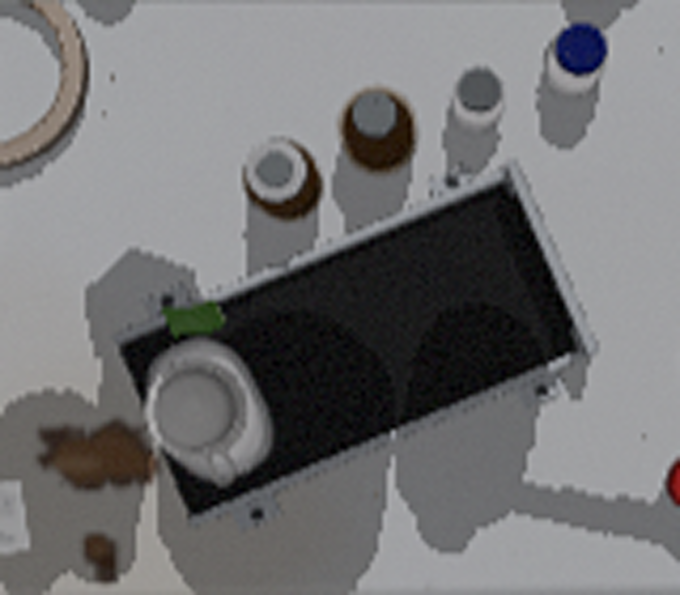

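Run:
```python
from h import *
import pickle
S=pickle.load(open("side0.pkl","rb"));T=pickle.load(open("top0.pkl","rb"))
tc=lambda u,v:(u/4.25+210-.4,v/4.25+135-.4)
sc=lambda u,v:(u/5+225-.4,v/4.75+140-.4)
pts={'open_back':((120,343),(297,160)),'open_front':((190,515),(115,245)),'stop_front':((595,350),(385,530)),'stop_back':((512,160),(572,395)),
'cap':((193,410),(212,112)),'blue':((581,48),(718,410)),'clear':((479,90),(638,337)),'bottle':((375,112),(568,214)),'vial':((275,170),(483,160))}
for k,(a,b) in pts.items():
    p,e=tri(T,tc(*a),S,sc(*b));print(k,np.round(p,4),round(e,4))
for z in(.018,.024):
  a,b=[onz(T,*tc(*q),z) for q in((120,343),(190,515))];print(z,a,b,np.linalg.norm(a-b))
for z in(.044,.05):
  a,b=[onz(T,*tc(*q),z) for q in((595,350),(512,160))];print(z,a,b,np.linalg.norm(a-b))
print('flask cap z .115',onz(T,*tc(193,410),.115),onz(S,*sc(212,108),.115))
# dark floor mask
hsv=cv2.cvtColor(T["img"],cv2.COLOR_BGR2HSV);m=(hsv[...,2]<50).astype(np.uint8);m[:165]=0;m[265:]=0;m[:,:230]=0;m[:,360:]=0
m=cv2.morphologyEx(m,cv2.MORPH_OPEN,np.ones((3,3)))
c=max(cv2.findContours(m,0,2)[0],key=cv2.contourArea)
g=np.float32([onz(T,*p[0],.006)[:2] for p in c]);r=cv2.minAreaRect(g*1000);print(r,cv2.boxPoints(r))
```

```text
open_back [ 0.4913 -0.2562  0.0083] 0.0077
open_front [ 0.404  -0.2904  0.0154] 0.0015
stop_front [ 0.4802 -0.4833  0.0332] 0.0007
stop_back [ 0.5701 -0.4448  0.0417] 0.0002
cap [ 0.454  -0.3034  0.1095] 0.0024
blue [ 0.6208 -0.4772  0.0561] 0.0003
clear [ 0.6027 -0.4295  0.0513] 0.0013
bottle [ 0.5863 -0.3817  0.086 ] 0.0008
vial [ 0.5621 -0.3363  0.0781] 0.0021
0.018 [ 0.48689691 -0.2573583   0.018     ] [ 0.40485293 -0.29075545  0.018     ] 0.08858094708642607
0.024 [ 0.48657101 -0.25831304  0.024     ] [ 0.40505166 -0.29149663  0.024     ] 0.08801451306160903
0.044 [ 0.47999284 -0.48244493  0.044     ] [ 0.56989558 -0.44471936  0.044     ] 0.09749728754874779
0.05 [ 0.47970306 -0.48194653  0.05      ] [ 0.56901452 -0.44446907  0.05      ] 0.09685606974303135
flask cap z .115 [ 0.45264842 -0.30395565  0.115     ] [ 0.45521452 -0.30602202  0.115     ]
((484.8692321777344, -367.44329833984375), (89.72261047363281, 205.88720703125), 22.705379486083984) [[ 403.7491  -289.79376]
 [ 483.2201  -479.7251 ]
 [ 565.9894  -445.09283]
 [ 486.51837 -255.1615 ]]
```

Run:
```python
import cv2
a=cv2.imread("pics/side0.png")[0:180,100:340];cv2.imwrite("pics/sd.png",cv2.resize(a,None,fx=3.3,fy=3.3,interpolation=cv2.INTER_CUBIC))
a=cv2.imread("pics/top0.png")[0:400,0:260];cv2.imwrite("pics/td.png",cv2.resize(a,None,fx=1.5,fy=1.5,interpolation=cv2.INTER_CUBIC))
from h import *
import pickle
S=pickle.load(open("side0.pkl","rb"));T=pickle.load(open("top0.pkl","rb"))
print(onz(T,160,275,0),onz(T,160,10,0),onz(T,540,270,0),[onz(T,85,278,z) for z in(.1,.2,.3,.4,.5)])
```

```text
[ 0.36778169 -0.09736555  0.        ] [ 0.92880234 -0.08711879  0.        ] [ 0.36720818 -0.88286394  0.        ] [array([0.37138996, 0.00482075, 0.1       ]), array([ 0.3789271 , -0.04323297,  0.2       ]), array([ 0.38646425, -0.09128669,  0.3       ]), array([ 0.39400139, -0.13934041,  0.4       ]), array([ 0.40153853, -0.18739412,  0.5       ])]
```

View pics/sd.png

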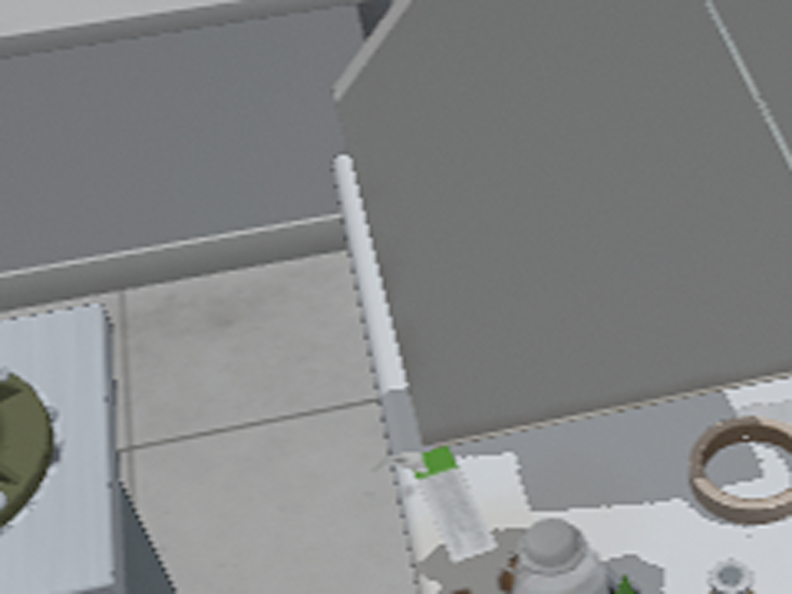

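View pics/td.png

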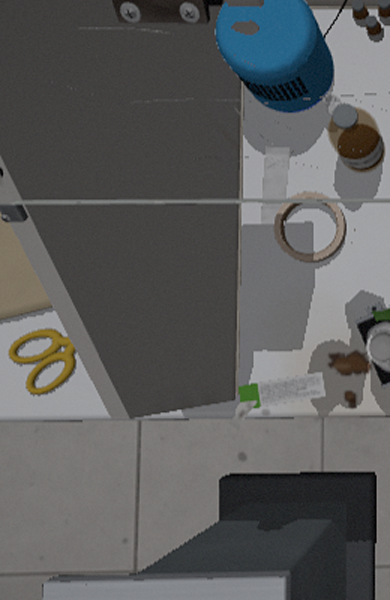

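Run:
```python
from h import *
import pickle
S=pickle.load(open("side0.pkl","rb"));T=pickle.load(open("top0.pkl","rb"))
def ony(im,u,v,y):
    c,d=ray(im,u,v);return c+d*(y-c[1])/d[1]
for y in(-.09,-.075):
  print(y,'T front edge',[np.round(ony(T,u/1.5,v/1.5,y),3) for u,v in((122,418),(130,418),(40,235),(0,135),(240,400))])
  print('S',[np.round(ony(S,100+u/3.3,v/3.3,y),3) for u,v in((335,100),(410,0),(420,445),(345,160))])
print('visor top row133',[np.round(onz(T,u,132,.47),3) for u in(160,300,530)])
print('S line',[np.round(onz(S,u,v,.47),3) for u,v in((318,2),(400,165),(520,385))])
print(tri(T,(300,132),S,(400,165)))
```

```text
-0.09 T front edge [array([ 0.386, -0.09 ,  0.308]), array([ 0.385, -0.09 ,  0.292]), array([ 0.532, -0.09 ,  0.439]), array([ 0.592, -0.09 ,  0.488]), array([ 0.383, -0.09 , -0.022])]
S [array([ 0.387, -0.09 ,  0.298]), array([ 0.442, -0.09 ,  0.351]), array([ 0.386, -0.09 ,  0.005]), array([ 0.384, -0.09 ,  0.257])]
-0.075 T front edge [array([ 0.384, -0.075,  0.277]), array([ 0.383, -0.075,  0.261]), array([ 0.536, -0.075,  0.415]), array([ 0.599, -0.075,  0.466]), array([ 0.381, -0.075, -0.068])]
S [array([ 0.387, -0.075,  0.288]), array([ 0.443, -0.075,  0.343]), array([ 0.386, -0.075, -0.01 ]), array([ 0.384, -0.075,  0.247])]
visor top row133 [array([ 0.552, -0.247,  0.47 ]), array([ 0.551, -0.395,  0.47 ]), array([ 0.55 , -0.645,  0.47 ])]
S line [array([ 0.555, -0.352,  0.47 ]), array([ 0.551, -0.659,  0.47 ]), array([ 0.554, -0.87 ,  0.47 ])]
(array([ 0.66857355, -0.39822146,  0.13273937]), np.float64(0.07644437295840951))
```

```bash
cat >> h.py <<'E'
def plan(wps,yaw=None):
    s=ctrl.get_state();R=Ro.from_rotvec(s["tool_rot"]).as_matrix();p=s["position"]
    for w in wps: print(w,np.round(R.T@(np.array(w)-p)/.3,3))
    print('toolx az',np.degrees(np.arctan2(R[1,0],R[0,0])))
def st():
    s=ctrl.get_state();R=Ro.from_rotvec(s["tool_rot"]).as_matrix()
    print('t',round(s["time"],2),'p',np.round(s["position"],4),'az',round(np.degrees(np.arctan2(R[1,0],R[0,0])),2),'zz',R[2,2].round(4),'F',np.round(s["ft_force"],1),'w',round(float(s["grip_width"]),3),'q',np.round(s["joint_positions"],2))
C0=np.array([.4855,-.3685,0]);TX=np.array([.386,-.9225,0]);TY=np.array([.9225,.386,0])
def tray(x,y,z): return C0+x*TX+y*TY+np.array([0,0,z])
def totray(p): d=np.array(p)-C0;return np.round([d@TX,d@TY,d[2]],4)
E
python3 - <<'E'
from h import *
plan([(.1825,.623,.43),(.24,.51,.43),(.30,.40,.43),(.37,.30,.43),(.42,.2,.43),(.44,.12,.43)])
E
```

```text
(0.1825, 0.623, 0.43) [-0.002  0.    -0.648]
(0.24, 0.51, 0.43) [-0.31   0.29  -0.648]
(0.3, 0.4, 0.43) [-0.606  0.585 -0.647]
(0.37, 0.3, 0.43) [-0.86   0.903 -0.647]
(0.42, 0.2, 0.43) [-1.133  1.156 -0.646]
(0.44, 0.12, 0.43) [-1.37   1.295 -0.646]
toolx az 73.68387770006039
```

Emit:
drive_tool([
  [[0, 0, -0.2, 0, 196], [0, 0, -0.4, 0, 196], [0, 0, -0.6, 0, 196], [-0.1, 0.1, -0.65, 0, 196], [-0.23, 0.22, -0.65, 0, 196], [-0.36, 0.34, -0.65, 0, 196], [-0.48, 0.46, -0.65, 0, 196], [-0.6, 0.58, -0.65, 0, 196], [-0.73, 0.74, -0.65, 0, 196], [-0.86, 0.9, -0.65, 0, 196]],
])

```text
time: 1.35
position: [0.37, 0.2985, 0.4313]
tool_rot: [-2.514, -1.884, -0.0]
ft_force: [0.7, 0.2, 0.7]
grip_width: 0.234
```

Run:
```python
from h import *
st();plan([(.42,.2,.43),(.44,.12,.43),(.445,.05,.43),(.445,-.02,.43),(.44,-.1,.43),(.43,-.18,.43),(.43,-.24,.43)])
```

```text
t 1.35 p [0.37   0.2985 0.4313] az 73.71 zz -1.0 F [0.7 0.2 0.7] w 0.234 q [-0.94 -0.08  0.19  1.51  0.02  1.71  0.54]
(0.42, 0.2, 0.43) [-0.268  0.252  0.004]
(0.44, 0.12, 0.43) [-0.506  0.391  0.004]
(0.445, 0.05, 0.43) [-0.725  0.472  0.004]
(0.445, -0.02, 0.43) [-0.949  0.538  0.004]
(0.44, -0.1, 0.43) [-1.21   0.597  0.004]
(0.43, -0.18, 0.43) [-1.475  0.64   0.004]
(0.43, -0.24, 0.43) [-1.667  0.696  0.004]
toolx az 73.70796757522066
```

Emit:
drive_tool([
  [[-0.14, 0.13, 0, 0, 196], [-0.27, 0.25, 0, 0, 196], [-0.39, 0.33, 0, 0, 196], [-0.51, 0.4, 0, 0, 196], [-0.62, 0.45, 0, 0, 196], [-0.73, 0.5, 0, 0, 196], [-0.84, 0.53, 0, 0, 196], [-0.94, 0.56, 0, 0, 196]],
])

```text
time: 2.35
position: [0.451, -0.0189, 0.4312]
tool_rot: [-2.515, -1.883, 0.0]
ft_force: [0.6, -0.1, 0.2]
grip_width: 0.233
```

Run:
```python
from h import *
st();plan([(.445,-.1,.43),(.435,-.18,.43),(.43,-.24,.43),(.43,-.24,.3)])
print(tray(-.14,0,.2))
```

```text
t 2.35 p [ 0.451  -0.0189  0.4312] az 73.64 zz -1.0 F [ 0.6 -0.1  0.2] w 0.233 q [-0.68 -0.18  0.56  1.57  0.09  1.72  1.18]
(0.445, -0.1, 0.43) [-0.265  0.057  0.004]
(0.435, -0.18, 0.43) [-0.53   0.1    0.004]
(0.43, -0.24, 0.43) [-0.727  0.14   0.004]
(0.43, -0.24, 0.3) [-0.727  0.141  0.437]
toolx az 73.64469618919718
[ 0.43146 -0.23935  0.2    ]
```

Emit:
drive_tool([
  [[-0.13, 0.03, 0, 0, 196], [-0.26, 0.06, 0, 0, 196], [-0.39, 0.08, 0, 0, 196], [-0.52, 0.1, 0, 0, 196], [-0.63, 0.12, 0, 0, 196], [-0.73, 0.14, 0, 0, 196]],
])

```text
time: 3.1
position: [0.4294, -0.2408, 0.4313]
tool_rot: [-2.514, -1.883, -0.001]
ft_force: [0.1, 0.5, -1.1]
grip_width: 0.229
```

Run:
```python
from h import *
st();plan([(.43,-.24,.43),tray(-.14,-.005,.2)])
im=ctrl.get_image("side");cv2.imwrite("pics/s1.png",im["img"])
```

```text
t 3.1 p [ 0.4294 -0.2408  0.4313] az 73.65 zz -1.0 F [ 0.1  0.5 -1.1] w 0.229 q [-0.53 -0.11  0.9   1.5   0.09  1.71  1.67]
(0.43, -0.24, 0.43) [0.003 0.001 0.004]
[ 0.4268475 -0.24128    0.2      ] [-0.004 -0.008  0.771]
toolx az 73.64867613799143
```

View pics/s1.png

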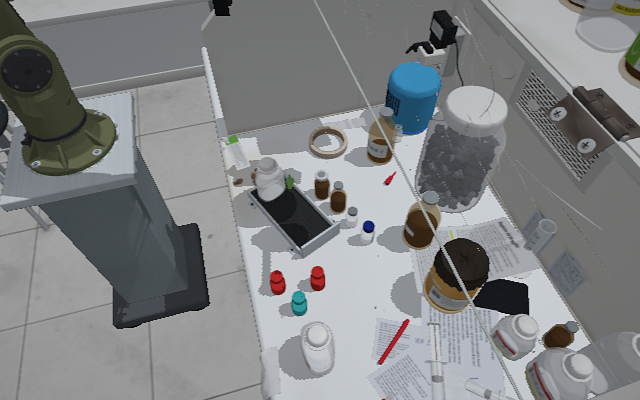

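Emit:
drive_tool([
  [[0, 0, 0.2, 0, 196], [0, 0, 0.4, 0, 196], [0, 0, 0.55, 0.05, 196], [0, 0, 0.65, 0.1, 196], [0, -0.01, 0.75, 0.16, 196], [0, -0.01, 0.77, 0.22, 196], [0, -0.01, 0.77, 0.28, 196], [0, -0.01, 0.77, 0.284, 196]],
])

```text
time: 4.15
position: [0.4269, -0.2384, 0.2002]
tool_rot: [-3.08, -0.616, 0.001]
ft_force: [-0.1, 0.3, 0.5]
grip_width: 0.235
```

Run:
```python
from h import *
st();plan([tray(-.14,-.005,.1),tray(-.1,-.005,.1),tray(-.04,-.005,.1)])
for n in("side","top"):
  im=ctrl.get_image(n);cv2.imwrite(f"pics/{n}2.png",cv2.resize(im["img"][130:280,190:390],None,fx=4,fy=4,interpolation=cv2.INTER_CUBIC) if n=="side" else cv2.resize(im["img"][130:280,190:390],None,fx=4,fy=4,interpolation=cv2.INTER_CUBIC))
```

```text
t 4.15 p [ 0.4269 -0.2384  0.2002] az 22.63 zz -1.0 F [-0.1  0.3  0.5] w 0.235 q [-0.46 -0.04  0.91  1.91  0.03  1.25  0.83]
[ 0.4268475 -0.24128    0.1      ] [-0.004  0.009  0.334]
[ 0.4422875 -0.27818    0.1      ] [-0.004  0.142  0.334]
[ 0.4654475 -0.33353    0.1      ] [-0.003  0.342  0.334]
toolx az 22.630573065905658
```

View pics/side2.png

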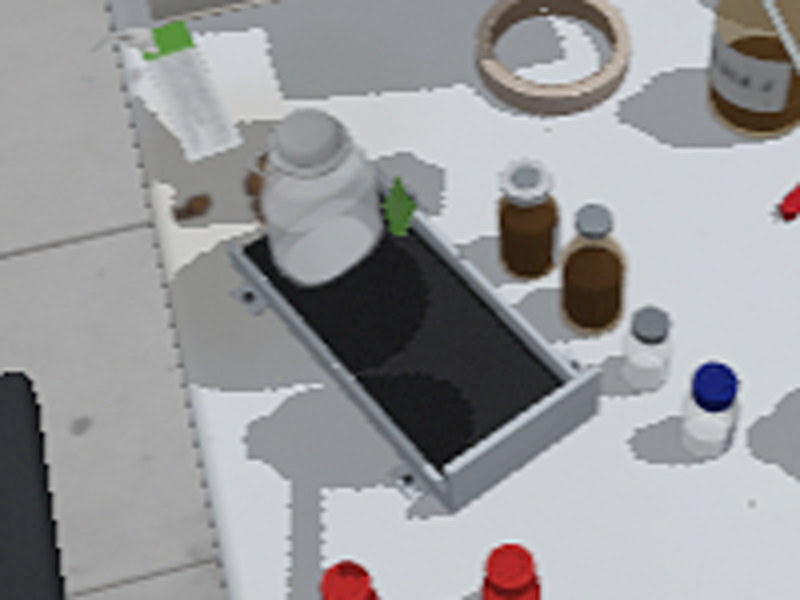

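View pics/top2.png

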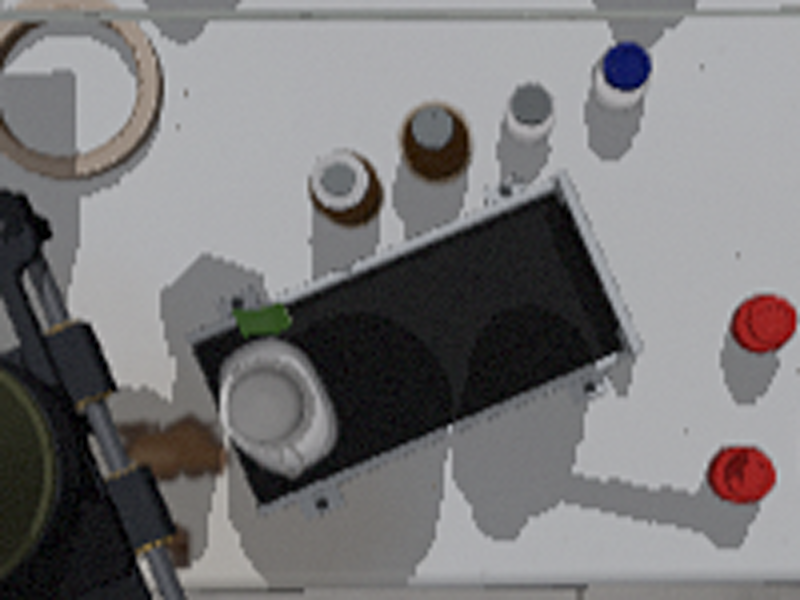

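Emit:
drive_tool([
  [[0, 0, 0.18, 0, 196], [0, 0.01, 0.34, 0, 196], [0, 0.01, 0.367, 0, 196], [0, 0.06, 0.367, 0, 196], [0, 0.1, 0.367, 0, 196], [0, 0.13, 0.367, 0, 196], [0, 0.15, 0.367, 0, 196], [0, 0.17, 0.367, 0, 196]],
])

```text
time: 5.25
position: [0.4471, -0.2859, 0.0907]
tool_rot: [-3.081, -0.615, -0.001]
ft_force: [-0.6, 1.0, 0.9]
grip_width: 0.227
```

```bash
cat > look.py <<'E'
from h import *
import sys
st();print(totray(ctrl.get_state()["position"]))
o=[]
for n in("side","top"):
  im=ctrl.get_image(n);o.append(cv2.resize(im["img"][140:280,220:360],None,fx=2.85,fy=2.85,interpolation=cv2.INTER_CUBIC))
cv2.imwrite(f"pics/{sys.argv[1]}.png",np.hstack(o))
E
python3 look.py a3
```

```text
t 5.25 p [ 0.4471 -0.2859  0.0907] az 22.58 zz -1.0 F [-0.6  1.   0.9] w 0.227 q [-0.3   0.27  0.93  1.94 -0.25  1.05  1.13]
[-0.0911 -0.0036  0.0907]
```

View pics/a3.png

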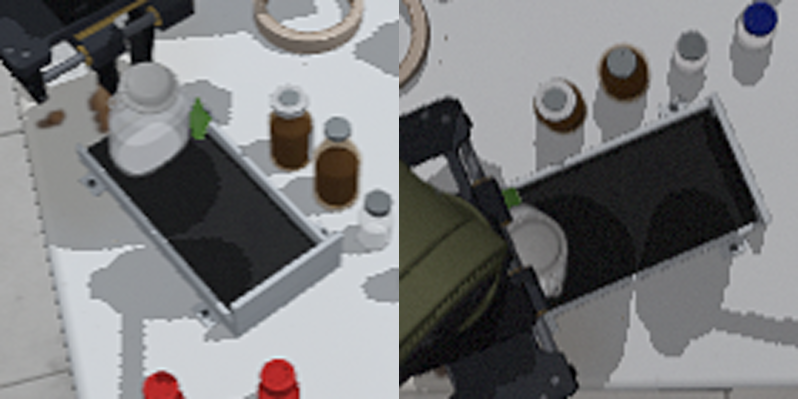

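Emit:
drive_tool([
  [[0, 0.02, 0, 0, 196], [0, 0.04, 0, 0, 196], [0, 0.06, 0, 0, 196], [0, 0.08, 0, 0, 196]],
])

```text
time: 5.85
position: [0.4562, -0.3083, 0.0905]
tool_rot: [3.081, 0.614, 0.0]
ft_force: [0.8, 0.7, 0.2]
grip_width: 0.23
```

```bash
python3 look.py a4
```

```text
t 5.85 p [ 0.4562 -0.3083  0.0905] az 22.56 zz -1.0 F [0.8 0.7 0.2] w 0.23 q [-0.24  0.33  0.92  1.9  -0.3   1.06  1.19]
[-0.0668 -0.0038  0.0905]
```

View pics/a4.png

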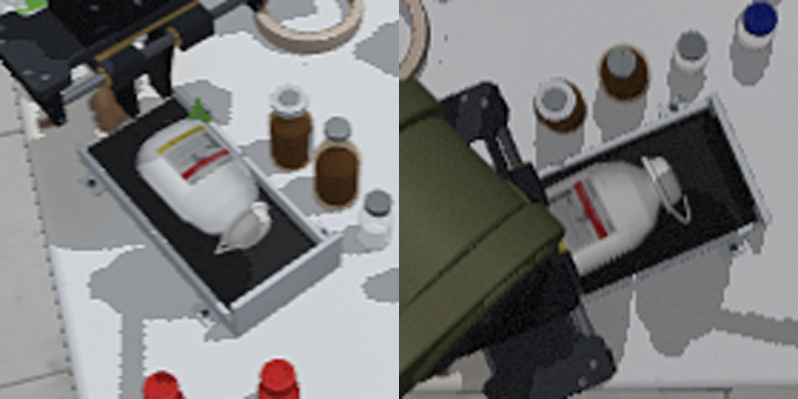

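Emit:
drive_tool([
  [[0, -0.14, 0, 0, 196], [0, -0.14, 0.1, 0, 196], [0, -0.14, 0.155, 0, 196], [0, -0.06, 0.155, 0, 196], [0, -0.02, 0.155, 0, 196], [0, 0.01, 0.155, 0, 196], [0, 0.04, 0.155, 0, 196], [0, 0.06, 0.155, 0, 196]],
])

```text
time: 6.95
position: [0.463, -0.3249, 0.0439]
tool_rot: [-3.081, -0.614, 0.0]
ft_force: [-0.5, 0.8, -0.2]
grip_width: 0.229
```

```bash
python3 look.py a5
```

```text
t 6.95 p [ 0.463  -0.3249  0.0439] az 22.55 zz -1.0 F [-0.5  0.8 -0.2] w 0.229 q [-0.16  0.43  0.87  1.89 -0.39  1.    1.27]
[-0.049  -0.004   0.0439]
```

View pics/a5.png

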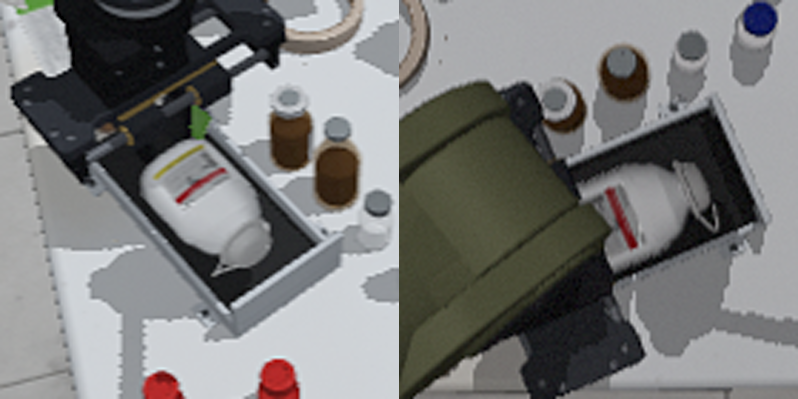

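Emit:
drive_tool([
  [[0, 0.02, 0, 0, 196], [0, 0.04, 0, 0, 196], [0, 0.06, 0, 0, 196], [0, 0.07, 0, 0, 196], [0, 0.07, 0, 0, 196]],
])

```text
time: 7.68
position: [0.471, -0.3443, 0.044]
tool_rot: [3.081, 0.614, 0.0]
ft_force: [-0.3, 0.8, -0.8]
grip_width: 0.23
```

```bash
python3 look.py a6
```

```text
t 7.67 p [ 0.471  -0.3443  0.044 ] az 22.54 zz -1.0 F [-0.3  0.8 -0.8] w 0.23 q [-0.11  0.47  0.85  1.85 -0.41  1.01  1.31]
[-0.0279 -0.0041  0.044 ]
```

View pics/a6.png

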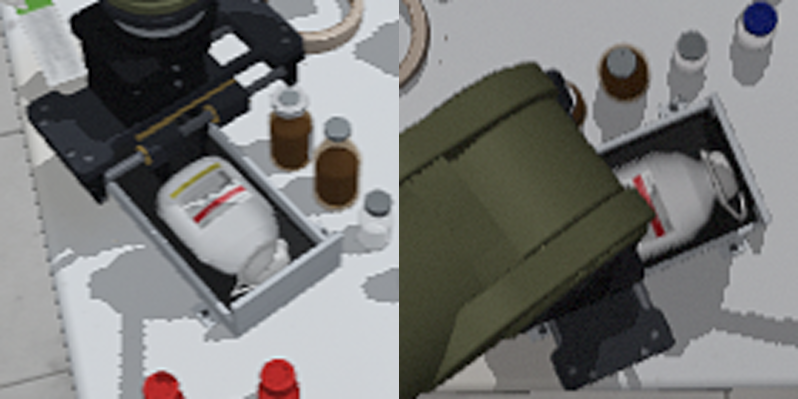

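Emit:
drive_tool([
  [[0, 0.007, 0, 0, 196], [0, 0.013, 0, 0, 196], [0, 0.013, 0, 0, 196]],
])

```text
time: 8.15
position: [0.4725, -0.3475, 0.0439]
tool_rot: [-3.081, -0.615, -0.0]
ft_force: [0.1, 0.8, -0.1]
grip_width: 0.235
```

Emit:
drive_tool([
  [[0, 0.005, 0, 0, 196], [0, 0.007, 0, 0, 196], [0, 0.007, 0, 0, 196]],
])

```text
time: 8.52
position: [0.4727, -0.3476, 0.0438]
tool_rot: [-3.077, -0.615, 0.002]
ft_force: [-2.4, 5.4, 4.5]
grip_width: 0.234
```

```bash
python3 look.py a7
```

```text
t 8.53 p [ 0.4727 -0.3476  0.0438] az 22.6 zz -1.0 F [-2.4  5.4  4.5] w 0.234 q [-0.1   0.48  0.85  1.84 -0.42  1.02  1.32]
[-0.0242 -0.0038  0.0438]
```

View pics/a7.png

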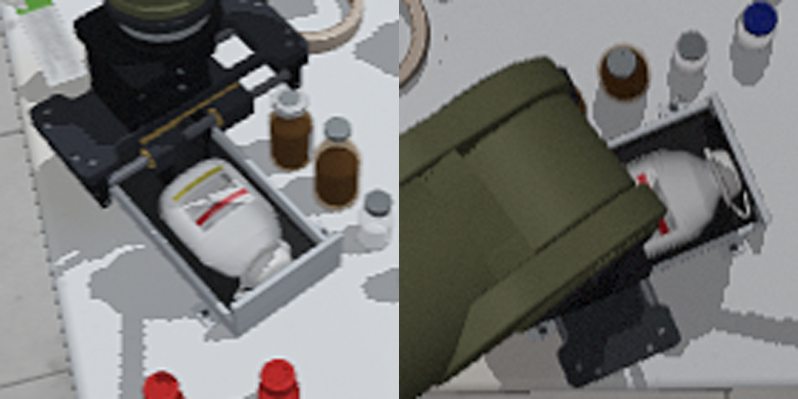

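Emit:
drive_tool([
  [[0, -0.05, 0, 0, 196], [0, -0.2, 0, 0, 196], [0, -0.3, 0, 0, 196], [0, -0.3, -0.2, 0, 196], [0, -0.3, -0.4, 0, 196], [0, -0.36, -0.5, 0, 196], [0, -0.36, -0.5, 0, 196]],
])

```text
time: 9.5
position: [0.4333, -0.2491, 0.1959]
tool_rot: [-3.08, -0.618, -0.011]
ft_force: [0.1, -0.2, -0.8]
grip_width: 0.233
```

```bash
python3 look.py a8
```

```text
t 9.5 p [ 0.4333 -0.2491  0.1959] az 22.69 zz -1.0 F [ 0.1 -0.2 -0.8] w 0.233 q [-0.52 -0.    1.    1.9  -0.    1.23  0.88]
[-0.1303 -0.0021  0.1959]
```

View pics/a8.png

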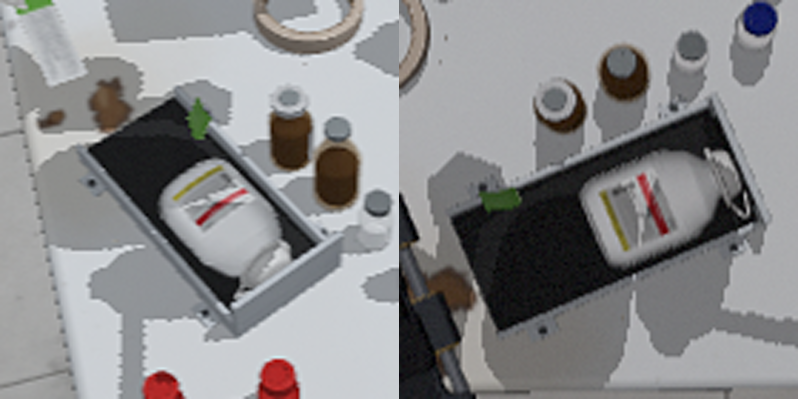

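Run:
```python
from h import *
import pickle
T0=pickle.load(open("top0.pkl","rb"))
T=ctrl.get_image("top");S=ctrl.get_image("side");pickle.dump((T,S),open("end.pkl","wb"))
hsv=cv2.cvtColor(T["img"],cv2.COLOR_BGR2HSV)
roi=np.zeros(hsv.shape[:2],np.uint8)
poly=np.int32([proj(T,tray(x,y,.03)) for x,y in((-.1,-.036),(-.1,.042),(.07,.042),(.07,-.036))]);cv2.fillPoly(roi,[poly],1)
m=((hsv[...,2]>85)&(roi>0)).astype(np.uint8)
c=max(cv2.findContours(m,0,2)[0],key=cv2.contourArea)
g=np.array([totray(onz(T,*p[0],.03))[:2] for p in c])
print('x range',g[:,0].min(),g[:,0].max(),'y',g[:,1].min(),g[:,1].max())
r=cv2.minAreaRect(np.float32(g[g[:,0]<.05]*1000));print(r)
for xx in(-.005,.01,.025,.04):
  q=g[abs(g[:,0]-xx)<.004];print(xx,q[:,1].min(),q[:,1].max())
q=lambda u,v:((u-399)/2.85+220,v/2.85+140)
for u,v in((585,190),(613,268)):print('base',totray(onz(T,*q(u,v),.03)))
d=cv2.absdiff(T0["img"],T["img"]).max(2)[130:190,265:365];print('vial diff px',(d>40).sum())
o=np.hstack([cv2.resize(i["img"][a:a+90,b:b+90],None,fx=4.4,fy=4.4,interpolation=cv2.INTER_CUBIC) for i,a,b in((S,185,265),(T,170,270))]);cv2.imwrite("pics/e9.png",o)
```

```text
x range -0.0131 0.0708 y -0.0353 0.028
((18.314563751220703, -3.6056156158447266), (62.81892395019531, 63.19498825073242), 0.32646942138671875)
-0.005 -0.0348 0.0266
0.01 -0.0348 0.0274
0.025 -0.0351 0.0274
0.04 -0.0351 0.0275
base [-0.0066  0.0214  0.03  ]
base [-0.01  -0.037  0.03 ]
vial diff px 0
```

View pics/e9.png

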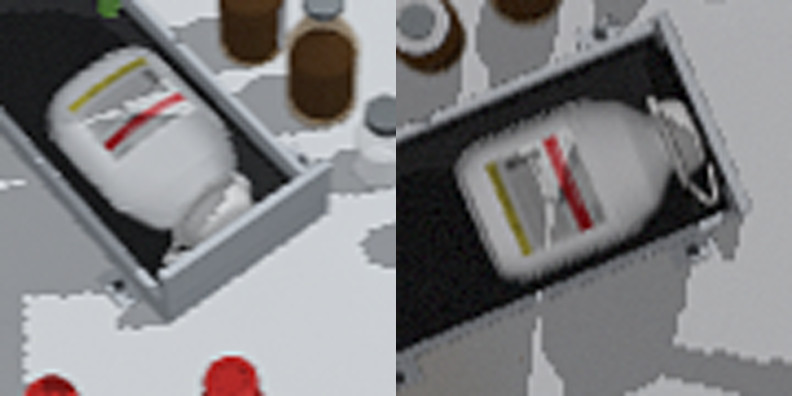

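Run:
```python
from h import *
import pickle
T,S=pickle.load(open("end.pkl","rb"))
im=T["img"].copy()
big=cv2.resize(im[180:240,310:360],None,fx=10,fy=10,interpolation=cv2.INTER_CUBIC)
def P(x,y,z):
    p=proj(T,tray(x,y,z));return tuple(int(v) for v in ((p-[310,180]+.5)*10))
for x,z,c in((.097,.05,(0,0,255)),(.097,.006,(0,255,0)),(.105,.05,(255,0,0)),(.091,.045,(0,255,255))):
    cv2.line(big,P(x,-.045,z),P(x,.045,z),c,1)
cv2.imwrite("pics/f.png",big)
```

```text
(no output)
```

View pics/f.png

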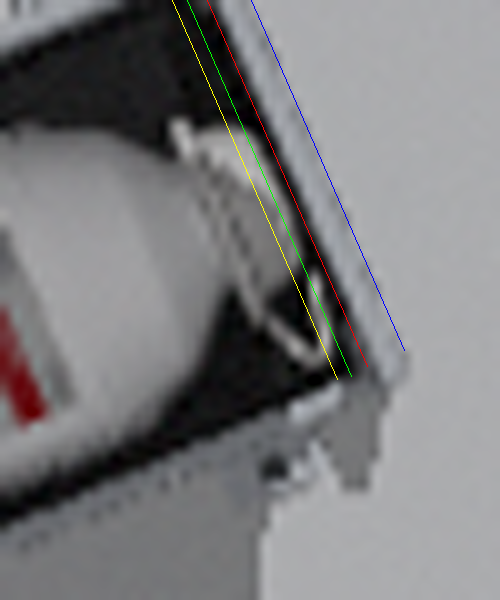

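```bash
python3 -c "
from h import *
st();print(ctrl.close_job())"
```

```text
t 9.7 p [ 0.431  -0.2496  0.1926] az 22.55 zz -1.0 F [0.1 0.8 0.4] w 0.227 q [-0.51  0.    1.    1.91 -0.    1.23  0.88]
the job is handed in; nothing more can be done
None
```

I tipped the flask over by pushing its upper part with two slightly spread fingers. I then lowered the hand behind its base and pushed it along the tray until it met the stop. I backed off, raised the hand clear, and handed the job in at about 9.7 s.

**Last checks:**
- **Position:** the flask lies label up, with its cap towards the stop. Its base is at tray x ≈ -13 mm, which puts the cap top at about 96 mm; the allowed range is 91 to 105 mm.
- **Alignment:** it lies along the tray to within about 1 degree, and its middle is about 4 mm off the centre line.
- **Contact with the stop:** the last push stopped moving at about 6 N along the tray. The picture also shows the cap's end at the stop face.
- **Vials and bottle:** the top picture of the area behind the tray shows no change from the start.

**Uncertain points:**
- I know the tray's x origin only to about 2 mm.
- During the last push there was also an upward force of about 4.5 N. I put it down to the rounded edge of the flask's base but did not confirm that; the force was gone once the hand backed off.

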